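# Index the plate and hold its key lock turned

## Task

Turn the indexing table's round plate by its upright crank knob until the window in the plate stands over the keyhole below and the plate clicks into its detent. Then take the key from its stand, push it through the window into the keyhole past the stiff pins until its collar is fully home, turn it a quarter turn clockwise to the stop, and finish while still gripping the key and holding it turned against the return spring. Leave the other things on the bench where they are.

Things in the scene. Friction and masses are not known exactly. Their poses are not given: they have to be found in the camera images.
- indexer: indexing table, fixed: grey round foot 180 mm across, 12 mm thick, carrying a round steel plate (170 mm across, top 61 mm above the bench) on a vertical axis. Origin: underside centre, on that axis; its -x points from the axis to the keyhole. A detent housing (24 mm wide, 68 mm high) stands 101 to 139 mm from the axis, 50 degrees anticlockwise from +x
- index_plate (a joint): turn of the round plate, rad, positive anticlockwise from above; 0 = window over the keyhole, where a spring ball sits between two studs on the rim (detent). Starts at -1.5 to -0.75, stays where it is left; about 1 N at the knob moves it, 5 to 8 N over the last stud before the detent; hard stop at 0.5, beyond the detent
- crank_knob (a point): point in the black upright crank knob (18 mm diameter, free to spin) that stands on the plate 62 mm from the axis, on the far side of the axis from the window; the point is on the knob's axis, 95 mm above the bench; the knob reaches from 67 to 111 mm above the bench
- window (a point): centre of the window in the plate, on the plate's top face, 55 mm from the axis; the window is a curved opening about 35 mm wide each way, the only one in the plate, which otherwise covers the lock
- keyway (a point): centre of the keyhole's mouth, 50 mm above the bench, fixed, 55 mm from the plate's axis. The brass lock plug has a slot 20 x 6.5 mm, 34 mm deep, with a 4 mm funnel (3 mm at the slot's ends) round its mouth; at rest the slot's long side lies along this frame's x axis. Two spring pins in one end of the slot resist the key with some 3 to 12 N
- lock_plug (a joint): turn of the lock plug, rad, positive clockwise seen from above: 0 at rest (a spring returns it), hard stop at 1.62. Holding it turned takes about 0.2 N m; the key has about 0.1 rad of play in the slot, so the hand must turn somewhat beyond a quarter (about 1.65 rad)
- key: steel key, 97 mm long, 90 g, upright in its stand. Origin: tip of the blade; z up the key, x along the blade's width. Blade 18 (x) x 5 (y) x 32 mm, lowest 6 mm tapered; collar 26 mm across at 32 to 36 mm above the tip; neck 14 mm; flat bow 36 (x) x 10 (y) mm at 57 to 97 mm, gripped across its 10 mm. Fits either way round. Fully home, the tip is 32 mm below the keyhole's mouth
- key_stand: wooden block 62 x 46 x 36 mm, fixed to the bench, with a slot in its top along its x axis in which the key stands up to its collar (tip 4 mm above the bench). Origin: centre of the underside
- nut: loose M16 steel nut, 24 x 28 x 13 mm, bystander; origin at its underside
- bolt: loose M16 bolt standing on its head, 24 x 28 x 62 mm, bystander; origin at its underside
- v_block: loose steel V-block, 50 x 40 x 36 mm, bystander; origin at its underside
- spanner: loose open-ended spanner, 150 x 25 x 8 mm, bystander; origin at its underside
- star_disc: loose black star-shaped disc, 68 mm across, 9 mm thick, bystander; origin at its underside

How it is judged (in metres and radians):
On the way, in this order (a step that is already met when the one before it is completed fails the run):
1. the plate stands in its detent with the window over the keyhole (value of joint index_plate between -0.06 and 0.06 rad and z of key in the frame of key_stand below 0.03 m and horizontal distance between key and key_stand below 0.03 m), for 0.2 s.
2. the key is fully home in the keyhole, not yet turned (z of key in the frame of keyway below -0.028 m and horizontal distance between key and keyway below 0.004 m and value of joint lock_plug below 0.6 rad), for 0.1 s.
3. the key is turned a quarter turn clockwise (value of joint lock_plug above 1.35 rad), for 0.3 s.
At the end, for the whole second after the job is handed in: The fingers still grip the key (more than 3 N); it stands upright (within 0.12 rad) fully home in the keyhole (within 4 mm in depth and sideways) and holds the lock turned by more than 1.35 rad of its 1.62 rad; the plate stands in its detent (within 0.06 rad) (value of joint lock_plug above 1.35 rad and z of key in the frame of keyway below -0.028 m and horizontal distance between key and keyway below 0.004 m and angle between key's own z axis and vertical below 0.12 rad and contact force between the fingers and key above 3 N and value of joint index_plate between -0.06 and 0.06 rad); the arm keeps its last pose, push and grip.
It fails at once if a bystander is moved by more than 30 mm (distance of any of nut, bolt, v_block, spanner, star_disc from where it was at the start of the episode above 0.03 m).
It also fails if it takes over 64 s, if anything falls off the work surface, if the arm or the gripper's body presses on something with over 40 N, if the wrist force passes 120 N, or if a joint passes its speed limit or range.

## Robot

A 6-joint arm with a two-finger parallel gripper is mounted at the origin on a cart in front of the work surface, level with it; the furniture and walls round the work are solid. World frame = base frame: x ahead of the robot, y to its left, z up, the work surface at z = 0. Lengths are in m, angles in degrees, forces in N, time in s.
With the tool pointing down it reaches from about 0.4 to 0.925 m from the base axis. Payload 3.4 kg.
Tool frame: the origin (TCP) lies midway between the tips of the shut fingers; the grasp point (between the pads) lies arm.tcp_to_grasp behind it (arm.tcp_to_grasp is the distance from the TCP to the grasp point, in m); y points along the fingers, z is the direction in which the jaws open and shut, and the axes are right-handed (so a half turn about y gives the same grasp; the last joint's range is limited). The gripper opens to 85 mm and grips with 20 to 120 N. Pads are 22 mm wide; open, the fingers measure 114 mm over their backs; the gripper's body (76 mm by 85 mm) begins 54 mm behind the grasp point. The pads swing forward as they close: fully open they stand 13 mm farther back than shut.
Start: joints at [-77.435, 17.578, 86.31, -0, 76.112, -4.211], TCP at [0.166, -0.551, 0.231] pointing down, gripper open.
Joint ranges: [-179.03, 179.03], [-60, 130.46], [8.19, 133.38], [-81.62, 261.62], [5.75, 156.47], [-153.77, 153.77]. Speed limits (degrees/s): [147.25, 147.25, 180, 180, 180, 180].

## Interface

Orientations are given as [roll, pitch, yaw] about the fixed x, y, z axes, in that order (R = Rz(yaw) Ry(pitch) Rx(roll)).
In Python, from plant import read_state, optics, arm, models gives the robot as it stands.
- The arm moves only by the tool drive_tool, never from a script. Its argument "rows" is a list that holds one entry, the list of rows, each a list of 6 numbers: the shift along the world's x, y, z in m, then the turn, a rotation vector about the world's x, y, z in rad. In form: [[[dx, dy, dz, ax, ay, az], ...]]. A call has 1 to 10 rows; each row shifts and turns the commanded pose from where the row before left it; what a row does not reach is not made up. A row lasts 1/12 s, in which the tool goes at most 41.7 mm and 7.16 degrees, less where a joint would pass 70% of its speed; a pose out of reach is approached as far as the arm can. A call is refused whole if a number of a shift passes 0.0417 or a number of a turn 0.125, either way. A call with a gripper value outside its range is refused whole. "hand" is the opening, from 0 (shut) to 1 (fully open), set as the call begins (left out, the last holds). The fingers move at their own pace and stop on an object; "newtons" is the grip in N (left out, the last holds). Time passes only in rows, so rows that do not move let the fingers close. It gives the time, the measured TCP pose, the force and the opening at its end, in the units of the state.
- read_state(): the state, without advancing time (a new reading comes with each control period).
- optics.grab_frame(name): name is "scene" or "side" or "wrist"; returns (picture, depth): 400x640x3 uint8, red, green, blue; 400x640 float32, m along the optical axis (not along the pixel's ray), 0 where there is no reading.
- optics.camera_info(name): a dict with "fx", "fy", "cx", "cy" (pixels), "rvec" (rotation vector, rad) and "tvec" (3), from world to camera coordinates, as OpenCV has them; the wrist camera has in their place "tool_from_camera" (4x4, takes a point from camera to tool coordinates, whose origin is the TCP and whose axes are the tool frame's). Camera axes: x right, y down, z forward; pixel columns grow to the right and rows downward; lengths in m; the calibration is good to about 2 mm. A picture is of the moment at which its call begins: read the wrist's pose just before it. camera_info takes no time and is no camera call.
- arm.job_done(): hands the job in, once; it reports no verdict.
Trained networks look in the newest picture that a camera, given by its name, has taken for a name from the list of things; names that differ only in an ending like _2 or _b are one class to them, and where a whole thing is asked for, a point or a joint stands for the part that bears it (a point fixed in the world has none). Each returns a list of dicts, best first, with "p" (0 to 1); they miss things now and then, are a little off and sometimes report something else, mostly with a low value. They report only what shows in the picture. A call takes as long as a camera call.
- models.find_in(camera, name): "point" ([x, y, z] in m, in the coordinates of the camera as it stood for that picture, good to about 4 mm: the middle of the surface that is visible of it).
- models.cut_out(camera, name): "mask" (400x640 bool, what is visible of it).
The state is a dict: "t": time; "joint_pos": joint angles; "dq": joint speeds; "tau": joint torques, N m; "ee_pos": TCP position; "eef_rot": TCP orientation; "wrist_force": force on the tool from outside, world axes, zero at the start; "torque": the same for the moment, N m; "opening": opening from 0.0 (shut) to 1.0 (fully open).
Only numpy, scipy, OpenCV 4.12 (cv2) and the standard library are available. Lean on these libraries where they do the work, as an engineer would, in place of code of your own. Each camera call takes 0.05 s, during which the arm holds its last target. There are 200 camera calls.

## Working session

There is one attempt and no reset: what is moved stays moved. The work goes in short steps, Python scripts to look and compute and a tool call to move; the robot and the scene stay as the last step left them, time stands still between calls to the robot, and variables do not carry over. Pictures are saved under pics/ and viewed, about 8 in all and at most 12, crops included, and the job is handed in when it is done.

Besides the shell and the picture viewer there is one more tool, called after "Call:" in YAML: its name, and indented under it one key for each argument. drive_tool: Moves the arm, as the interface text tells. Its arguments: {"type":"object","properties":{"rows":{"type":"array","items":{"type":"array","items":{"type":"array","items":{"type":"number"}}}},"hand":{"type":"number"},"newtons":{"type":"number"}},"required":["rows"]}

```bash
ls; mkdir -p pics; cat > h.py <<'E'
import numpy as np, cv2
from scipy.spatial.transform import Rotation as R
from plant import read_state, optics, arm, models
def T_wc(name):
    i=optics.camera_info(name)
    if 'tvec' in i:
        Rm=R.from_rotvec(np.ravel(i['rvec'])).as_matrix(); t=np.ravel(i['tvec'])
        T=np.eye(4);T[:3,:3]=Rm.T;T[:3,3]=-Rm.T@t;return T
    s=read_state();T=np.eye(4);T[:3,:3]=R.from_euler('xyz',s['eef_rot'],degrees=True).as_matrix();T[:3,3]=s['ee_pos']
    return T@np.array(i['tool_from_camera'])
def cloud(name,d,T=None):
    i=optics.camera_info(name);v,u=np.mgrid[:400,:640]
    P=np.stack([(u-i['cx'])/i['fx']*d,(v-i['cy'])/i['fy']*d,d],-1)
    T=T_wc(name) if T is None else T
    return P@T[:3,:3].T+T[:3,3]
def save(name,im): cv2.imwrite('pics/'+name,im[...,::-1])
E
python3 - <<'E'
from h import *
print(read_state(), arm.tcp_to_grasp)
ims=[]
for c in ('scene','side'):
    im,d=optics.grab_frame(c); save(c+'0.png',im); T=T_wc(c); print(c,T[:3,3].round(3))
    for n in ('key','key_stand','crank_knob','index_plate','indexer','nut','bolt','v_block','spanner','star_disc','window'):
        try:
            for r in models.find_in(c,n)[:2]:
                print(n,round(r['p'],2),(T[:3,:3]@np.array(r['point'])+T[:3,3]).round(3))
        except Exception as e: print(n,e)
E
```

```text
pics
{'t': 0.0, 'joint_pos': array([-7.74359742e+01,  1.76220311e+01,  8.63840842e+01, -1.24145590e-04,
        7.61118883e+01, -4.21077467e+00]), 'dq': array([-0.07859418, -0.05707685, -0.00674707, -0.00571746,  0.00691198,
        0.1001443 ]), 'tau': array([-1.54682211e-04, -4.57554638e+01, -2.51920688e+01, -5.54457820e-04,
        1.33089290e-02, -5.45330965e-05]), 'ee_pos': array([ 0.16577705, -0.54984512,  0.23038206]), 'eef_rot': array([-9.01176940e+01,  8.54437040e-03, -1.63225178e+02]), 'wrist_force': array([0.63126466, 0.24673205, 0.55136324]), 'torque': array([-0.04427725, -0.02941536,  0.01910949]), 'opening': 1.0018543865722098} 0.0187
scene [ 0.285 -0.751  0.526]
key 0.71 [ 0.528 -0.384  0.076]
key_stand 0.85 [ 0.515 -0.396  0.034]
crank_knob 0.73 [ 0.569 -0.169  0.056]
index_plate 0.79 [ 0.572 -0.168  0.059]
indexer 0.55 [ 0.568 -0.185  0.061]
indexer 0.25 [ 0.568 -0.171  0.059]
nut 0.71 [ 0.451 -0.278  0.011]
bolt 0.78 [0.457 0.    0.024]
v_block 0.64 [ 0.646 -0.349  0.021]
spanner 0.48 [0.466 0.141 0.008]
star_disc 0.69 [ 0.739 -0.128  0.007]
star_disc 0.48 [0.458 0.    0.024]
window 0.82 [ 0.566 -0.164  0.063]
side [ 0.216 -0.831  0.71 ]
key 0.92 [ 0.525 -0.383  0.078]
key_stand 0.59 [ 0.517 -0.392  0.033]
index_plate 0.67 [ 0.568 -0.157  0.061]
indexer 0.83 [ 0.566 -0.178  0.065]
indexer 0.45 [ 0.516 -0.393  0.034]
nut 0.61 [ 0.452 -0.28   0.006]
bolt 0.47 [ 0.458 -0.002  0.025]
v_block 0.76 [ 0.649 -0.349  0.024]
spanner 0.61 [ 0.457 -0.001  0.026]
star_disc 0.91 [ 0.735 -0.129  0.012]
star_disc 0.55 [ 0.566 -0.165  0.062]
window 0.65 [ 0.567 -0.164  0.061]
```

View pics/scene0.png

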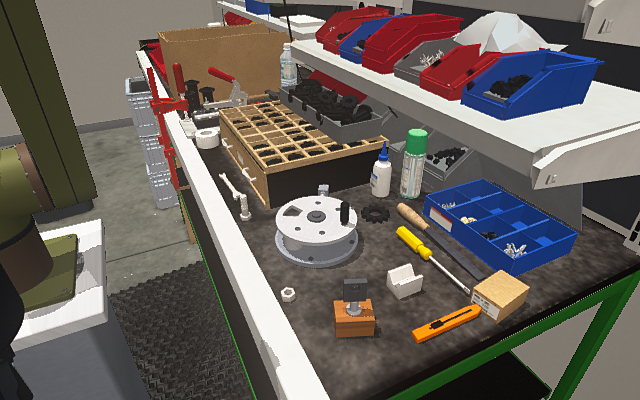

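```bash
python3 - <<'E'
from h import *
# orthographic height map from both cameras
x0,y0,s=0.40,-0.46,0.001
img=np.zeros((520,420,3),np.uint8)
hz=np.full((520,420),-1.)
pts=[]
for c in ('scene','side'):
    im,d=optics.grab_frame(c);P=cloud(c,d)
    m=(d>0)&(P[...,2]<0.2)&(P[...,2]>-.02)
    p=P[m];col=im[m];pts.append(np.c_[p,col])
np.save('pts.npy',np.vstack(pts))
for a in pts:
    p=a[:,:3]
    # plate top
    m=(abs(p[:,2]-.061)<.005)&(np.hypot(p[:,0]-.568,p[:,1]+.17)<.13)
    q=p[m];print('plate z',np.median(q[:,2]),q[:,:2].min(0),q[:,:2].max(0),len(q))
    m=(p[:,2]>.085)&(p[:,2]<.115)
    q=p[m];m=np.hypot(q[:,0]-.568,q[:,1]+.17)<.1;print('knob',q[m].mean(0),q[m].max(0),q[m].min(0),m.sum())
    m=np.hypot(q[:,0]-.525,q[:,1]+.39)<.05;print('key',q[m].mean(0),q[m].max(0),q[m].min(0),m.sum())
    o=np.argsort(p[:,2]);pp=p[o];cc=a[o,3:]
    u=((pp[:,0]-x0)/s).astype(int);v=((pp[:,1]-y0)/s).astype(int)
    k=(u>=0)&(u<420)&(v>=0)&(v<520)
    b=np.zeros((520,420,3),np.uint8);b[v[k],u[k]]=cc[k]
    img=np.hstack([img,b])
save('ortho.png',img[:,420:][:,:800])
E
```

```text
plate z 0.05938976775940891 [ 0.48770553 -0.23452454] [ 0.66078139 -0.05685123] 2828
knob [ 0.61056328 -0.19888429  0.09963416] [ 0.62188787 -0.18747957  0.11100077] [ 0.60414989 -0.20426601  0.08528581] 116
key [ 0.52571764 -0.38286912  0.09565787] [ 0.54526365 -0.36969403  0.10111347] [ 0.50854076 -0.39279625  0.08507706] 243
plate z 0.0606680905356376 [ 0.48772519 -0.23579358] [ 0.66217697 -0.05503272] 3095
knob [ 0.61106722 -0.19880337  0.10131685] [ 0.62110531 -0.18597476  0.11236255] [ 0.60347441 -0.20526683  0.08546477] 116
key [ 0.52586468 -0.38301317  0.09622416] [ 0.5452731  -0.3701113   0.10272288] [ 0.5091818  -0.39275164  0.08510836] 207
```

View pics/ortho.png

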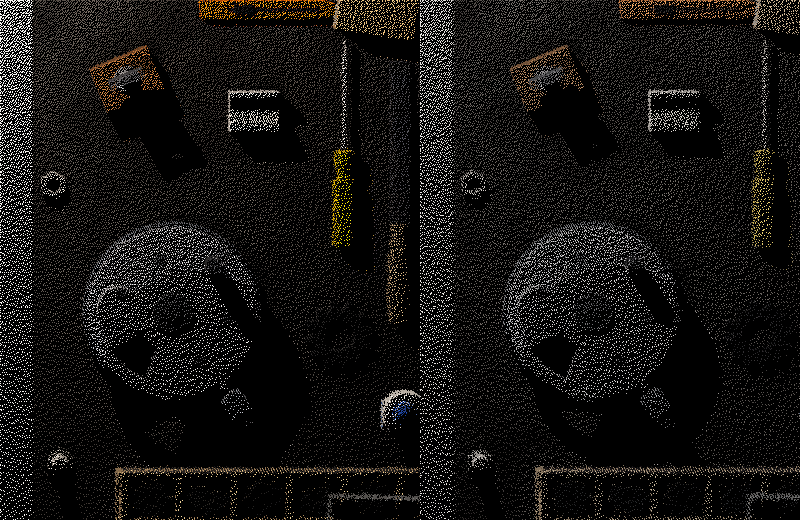

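The pictures show the knob at the -51° side of the plate, the window opposite it (ortho 135,350) and the detent housing at (235,400). The key and stand are at (128,78), turned about -21°. Next I'll fit these numerically.

```bash
python3 - <<'E'
from h import *
from scipy.optimize import least_squares
a=np.load('pts.npy');p=a[:,:3]
c=np.array([.574,-.147])
# plate: max-occupancy fit of radius .085 circle from rim points
q=p[(abs(p[:,2]-.060)<.003)]
q=q[np.hypot(*(q[:,:2]-c).T)<.1]
for _ in range(5):
    r=q[:,:2]-c;ang=np.arctan2(r[:,1],r[:,0]);rr=np.hypot(*r.T);b=(ang*18/np.pi).astype(int);E=[]
    for k in np.unique(b):
        m=b==k; w=rr[m]; w=w[w<.092]
        if len(w)>8: i=np.argsort(rr[m])[-3];E.append(q[m][i,:2])
    E=np.array(E);f=least_squares(lambda v:np.hypot(*(E-v[:2]).T)-v[2],[*c,.085],loss='soft_l1',f_scale=.001);c=f.x[:2]
print('plate',f.x)
h=p[(p[:,2]>.0645)&(p[:,2]<.075)];r=h[:,:2]-c;rr=np.hypot(*r.T);m=(rr>.09)&(rr<.15)&(r[:,1]>.04)&(r[:,0]>0)
hb=h[m];print('housing',len(hb),hb.mean(0),cv2.minAreaRect(hb[:,:2].astype(np.float32)),np.degrees(np.arctan2(*(hb[:,1::-1].mean(0)*0+ (hb[:,:2].mean(0)-c)[::-1]))))
k=p[(p[:,2]>.107)&(p[:,2]<.115)];m=np.hypot(*(k[:,:2]-[.612,-.197]).T)<.03;k=k[m];print('knobtop',len(k),k[:,:2].mean(0),(k[:,:2].min(0)+k[:,:2].max(0))/2)
r=k[:,:2].mean(0)-c;print('knob ang',np.degrees(np.arctan2(r[1],r[0])),np.hypot(*r))
t=p[(p[:,2]>.098)&(p[:,2]<.106)];t=t[np.hypot(*(t[:,:2]-[.525,-.385]).T)<.04];print('bowtop',len(t),cv2.minAreaRect(t[:,:2].astype(np.float32)),t.mean(0))
s=p[(p[:,2]>.033)&(p[:,2]<.039)];s=s[np.hypot(*(s[:,:2]-[.525,-.39]).T)<.05];print('stand',len(s),cv2.minAreaRect(s[:,:2].astype(np.float32)))
T=optics.camera_info('wrist')['tool_from_camera'];print(np.round(T,3),optics.camera_info('wrist')['fx'])
E
```

```text
plate [ 0.57271957 -0.14836806  0.08500791]
housing 122 [ 0.63616315 -0.0561019   0.06675427] ((0.6363410949707031, -0.05448073521256447), (0.03384886682033539, 0.023062845692038536), 60.88567352294922) 55.48701170515869
knobtop 74 [ 0.61200613 -0.19617565] [ 0.61228986 -0.19465248]
knob ang -50.5878585982347 0.06187890665729338
bowtop 237 ((0.5270670652389526, -0.3813278079032898), (0.013552823103964329, 0.03599366918206215), 66.98053741455078) [ 0.52641607 -0.38152646  0.09986246]
stand 1249 ((0.5269373655319214, -0.3813796043395996), (0.04881228879094124, 0.06272611021995544), 65.74491882324219)
[[ 0.     0.964  0.265 -0.067]
 [ 0.001 -0.265  0.964 -0.144]
 [ 1.     0.    -0.001 -0.   ]
 [ 0.     0.     0.     1.   ]] 284.7855530954465
```

Call:
drive_tool:
  rows:
    - [[0.03, 0.0236, -0.002, 0, 0, 0], [0.03, 0.0236, -0.002, 0, 0, 0], [0.03, 0.0236, -0.002, 0, 0, 0], [0.03, 0.0236, -0.002, 0, 0, 0], [0.03, 0.0236, -0.002, 0, 0, 0], [0.03, 0.0236, -0.002, 0, 0, 0], [0.03, 0.0236, -0.002, 0, 0, 0], [0.03, 0.0236, -0.002, 0, 0, 0]]
  hand: 1

```text
t: 1.97
ee_pos: [0.4072, -0.3604, 0.2154]
eef_rot: [-90.0, 0.0, -163.2]
wrist_force: [0.5, 0.2, 0.9]
opening: 1.005
```

Call:
drive_tool:
  rows:
    - [[0.03, 0.0236, -0.002, 0, 0, 0], [0.03, 0.0236, -0.002, 0, 0, 0], [0.03, 0.0236, -0.002, 0, 0, 0], [0.03, 0.0236, -0.002, 0, 0, 0], [0.03, 0.0236, -0.002, 0, 0, 0], [0.028, 0.0236, -0.002, 0, 0, 0], [0.028, 0.0236, -0.002, 0, 0, 0], [0, 0, 0, 0, 0, 0]]

```text
t: 2.63
ee_pos: [0.6172, -0.1918, 0.2007]
eef_rot: [-90.1, 0.3, -162.9]
wrist_force: [1.6, -1.3, -0.2]
opening: 1.001
```

```bash
python3 - <<'E'
from h import *
s=read_state();print(s['t'],s['ee_pos'],s['eef_rot'],s['joint_pos'].round(1))
im,d=optics.grab_frame('wrist');T=T_wc('wrist');save('w1.png',im);P=cloud('wrist',d,T)
k=P[(P[...,2]>.106)&(P[...,2]<.116)&(d>0)];k=k[np.hypot(*(k[:,:2]-[.612,-.196]).T)<.03];print(len(k),k.mean(0),k.min(0),k.max(0))
E
```

```text
2.6333 [ 0.61717571 -0.1917538   0.20069345] [ -90.07318285    0.25138803 -162.94659651] [-21.1  24.4  79.9   0.2  75.5  51.8]
319 [ 0.61084792 -0.19544965  0.11122492] [ 0.60118811 -0.20405105  0.10602522] [ 0.61872801 -0.18715866  0.1134081 ]
```

View pics/w1.png

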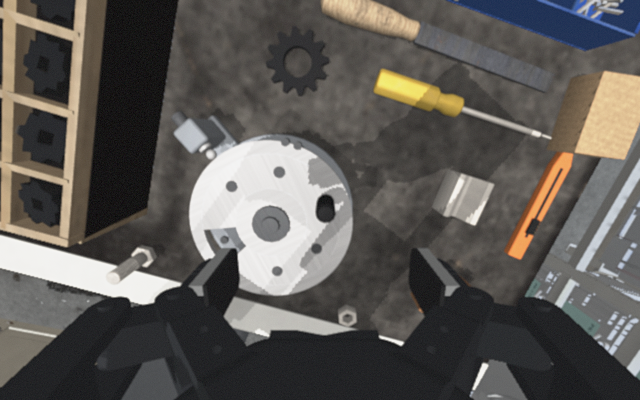

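Call:
drive_tool:
  rows:
    - [[-0.001, 0, -0.03, 0, 0, 0], [0, 0, -0.03, 0, 0, 0], [0, 0, -0.03, 0, 0, 0], [0, 0, -0.02, 0, 0, 0], [0, 0, -0.012, 0, 0, 0], [0, 0, 0, 0, 0, 0]]

```text
t: 3.18
ee_pos: [0.6081, -0.1965, 0.0763]
eef_rot: [-90.2, -0.3, -163.3]
wrist_force: [-0.0, -0.1, -1.3]
opening: 1.003
```

Call:
drive_tool:
  rows:
    - [[0, 0, 0, 0, 0, 0], [0, 0, 0, 0, 0, 0], [0, 0, 0, 0, 0, 0], [0, 0, 0, 0, 0, 0], [0, 0, 0, 0, 0, 0], [0, 0, 0, 0, 0, 0], [0, 0, 0, 0, 0, 0], [0, 0, 0, 0, 0, 0]]
  hand: 0
  newtons: 25

```text
t: 3.85
ee_pos: [0.6108, -0.1958, 0.0806]
eef_rot: [-90.0, 0.0, -163.2]
wrist_force: [-1.1, 2.8, 5.1]
opening: 0.199
```

```bash
python3 - <<'E'
from h import *
s=read_state();print(s['ee_pos'],s['opening'],s['wrist_force'])
r=s['ee_pos'][:2]-[.5727,-.1484];print(np.degrees(np.arctan2(r[1],r[0])),np.hypot(*r))
c=np.array([.5727,-.1484]);
A=np.radians(np.r_[-50.6:7.4:9j]);P=c+.062*np.c_[np.cos(A),np.sin(A)];print(np.degrees(A).round(1),P.round(4),np.diff(P,axis=0).round(4))
E
```

```text
[ 0.61079421 -0.19578307  0.08056498] 0.19862425432721456 [-1.14180413  2.78996454  5.10007813]
-51.20202042588923 0.06079740210418424
[-50.6 -43.4 -36.1 -28.8 -21.6 -14.4  -7.1   0.1   7.4] [[ 0.6121 -0.1963]
 [ 0.6178 -0.191 ]
 [ 0.6228 -0.1849]
 [ 0.627  -0.1783]
 [ 0.6303 -0.1712]
 [ 0.6328 -0.1638]
 [ 0.6342 -0.1561]
 [ 0.6347 -0.1482]
 [ 0.6342 -0.1404]] [[ 0.0057  0.0053]
 [ 0.005   0.006 ]
 [ 0.0042  0.0066]
 [ 0.0033  0.0071]
 [ 0.0024  0.0075]
 [ 0.0015  0.0077]
 [ 0.0005  0.0078]
 [-0.0005  0.0078]]
```

Call:
drive_tool:
  rows:
    - [[0.003, 0.0026, 0, 0, 0, 0], [0.0028, 0.0028, 0, 0, 0, 0], [0.0025, 0.003, 0, 0, 0, 0], [0.0025, 0.003, 0, 0, 0, 0], [0.0021, 0.0033, 0, 0, 0, 0], [0.0021, 0.0033, 0, 0, 0, 0], [0.0017, 0.0035, 0, 0, 0, 0], [0.0016, 0.0036, 0, 0, 0, 0], [0.0012, 0.0037, 0, 0, 0, 0], [0.0012, 0.0038, 0, 0, 0, 0]]

```text
t: 4.68
ee_pos: [0.6317, -0.1641, 0.0805]
eef_rot: [-89.9, 0.0, -163.2]
wrist_force: [-2.5, 0.2, 5.9]
opening: 0.199
```

Call:
drive_tool:
  rows:
    - [[0.0008, 0.0038, 0, 0, 0, 0], [0.0007, 0.0039, 0, 0, 0, 0], [0.0003, 0.0039, 0, 0, 0, 0], [0, 0, 0, 0, 0, 0], [0, 0, 0, 0, 0, 0]]

```text
t: 5.1
ee_pos: [0.6338, -0.1518, 0.0806]
eef_rot: [-90.0, 0.1, -163.2]
wrist_force: [-1.5, 1.4, 6.1]
opening: 0.196
```

```bash
python3 - <<'E'
from h import *
s=read_state();print(s['t'],s['ee_pos'],s['opening'],s['wrist_force'])
r=s['ee_pos'][:2]-[.5727,-.1484];print(np.degrees(np.arctan2(r[1],r[0])),np.hypot(*r))
im,d=optics.grab_frame('side');save('s1.png',cv2.resize(im[120:300,180:480],None,fx=2.5,fy=2.5))
im,d=optics.grab_frame('wrist');save('w2.png',im)
E
```

```text
5.1 [ 0.63383572 -0.15182899  0.08057187] 0.19637950575982382 [-1.47400467  1.40098945  6.13708561]
-3.2102551209515875 0.06123180473331756
```

View pics/w2.png

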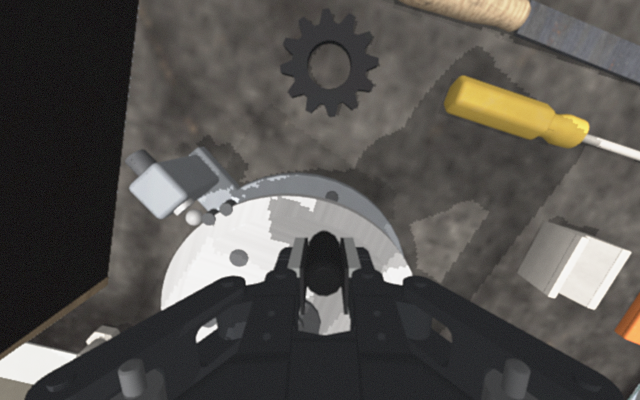

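Call:
drive_tool:
  rows:
    - [[0, 0.002, 0, 0, 0, 0], [0, 0.002, 0, 0, 0, 0], [0, 0, 0, 0, 0, 0]]

```text
t: 5.45
ee_pos: [0.634, -0.1499, 0.0806]
eef_rot: [-89.8, 0.0, -163.2]
wrist_force: [-2.7, -4.1, 5.8]
opening: 0.198
```

Call:
drive_tool:
  rows:
    - [[0, 0.002, 0, 0, 0, 0], [0, 0, 0, 0, 0, 0]]

```text
t: 5.62
ee_pos: [0.634, -0.1495, 0.0806]
eef_rot: [-89.6, 0.0, -163.2]
wrist_force: [-2.3, -8.6, 5.5]
opening: 0.198
```

Call:
drive_tool:
  rows:
    - [[-0.0003, 0.002, 0, 0, 0, 0], [0, 0, 0, 0, 0, 0]]

```text
t: 5.78
ee_pos: [0.634, -0.1493, 0.0806]
eef_rot: [-89.5, -0.0, -163.2]
wrist_force: [-1.8, -12.7, 3.6]
opening: 0.202
```

Call:
drive_tool:
  rows:
    - [[-0.0003, 0.0015, 0, 0, 0, 0], [0, 0, 0, 0, 0, 0], [0, 0, 0, 0, 0, 0]]

```text
t: 6.03
ee_pos: [0.634, -0.1492, 0.0806]
eef_rot: [-89.4, -0.0, -163.2]
wrist_force: [-2.9, -16.3, 1.3]
opening: 0.199
```

```bash
python3 - <<'E'
from h import *
s=read_state()
r=s['ee_pos'][:2]-[.5727,-.1484];print(np.degrees(np.arctan2(r[1],r[0])),np.hypot(*r))
im,d=optics.grab_frame('wrist');save('w3.png',cv2.resize(im[120:280,100:340],None,fx=3,fy=3))
E
```

```text
-0.7193123727758786 0.061283489921490436
```

View pics/w3.png

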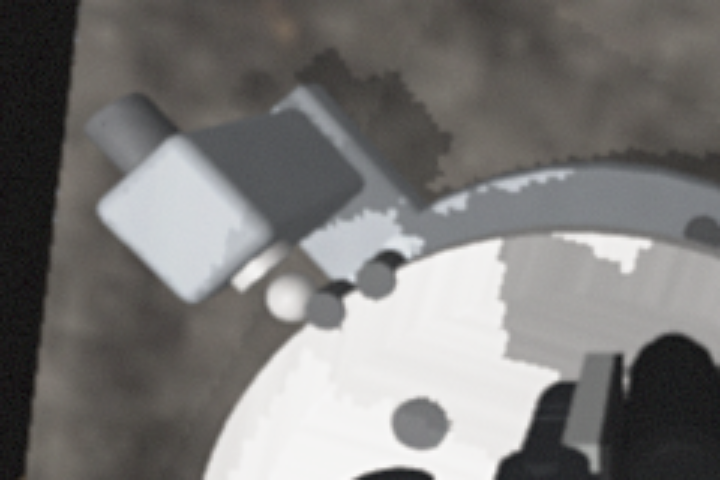

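Call:
drive_tool:
  rows:
    - [[-0.0003, 0.0015, 0, 0, 0, 0], [0, 0, 0, 0, 0, 0], [0, 0, 0, 0, 0, 0]]

```text
t: 6.33
ee_pos: [0.6339, -0.1444, 0.0806]
eef_rot: [-89.7, 0.1, -163.3]
wrist_force: [0.4, -4.2, 5.2]
opening: 0.2
```

Call:
drive_tool:
  rows:
    - [[-0.0003, 0.0015, 0, 0, 0, 0], [0, 0, 0, 0, 0, 0], [0, 0, 0, 0, 0, 0]]

```text
t: 6.58
ee_pos: [0.6336, -0.1409, 0.0806]
eef_rot: [-89.8, 0.1, -163.2]
wrist_force: [-0.4, -4.2, 5.6]
opening: 0.201
```

It popped over the stud. I'll release the knob, lift, and check from above.

Call:
drive_tool:
  rows:
    - [[0, 0, 0, 0, 0, 0], [0, 0, 0, 0, 0, 0], [0, 0, 0, 0, 0, 0], [0, 0, 0, 0, 0, 0], [0, 0, 0.02, 0, 0, 0], [0, 0, 0.035, 0, 0, 0], [0, 0, 0.035, 0, 0, 0], [0, 0, 0.035, 0, 0, 0], [-0.02, 0, 0.035, 0, 0, 0], [-0.03, -0.01, 0, 0, 0, 0]]
  hand: 1

```text
t: 7.42
ee_pos: [0.5885, -0.1497, 0.2469]
eef_rot: [-89.6, 0.8, -163.1]
wrist_force: [1.4, -1.8, 0.7]
opening: 1.002
```

Call:
drive_tool:
  rows:
    - [[-0.035, -0.02, 0, 0, 0, 0], [-0.035, -0.02, 0, 0, 0, 0], [-0.03, -0.02, 0, 0, 0, 0], [0, 0, 0, 0, 0, 0], [0, 0, 0, 0, 0, 0]]

```text
t: 7.83
ee_pos: [0.4806, -0.2102, 0.2394]
eef_rot: [-90.0, 0.0, -163.4]
wrist_force: [0.3, -0.1, 0.1]
opening: 0.999
```

```bash
python3 - <<'E'
from h import *
s=read_state();print(s['t'],s['ee_pos'],s['eef_rot'],s['joint_pos'].round(1))
im,d=optics.grab_frame('wrist');T=T_wc('wrist');save('w4.png',im);P=cloud('wrist',d,T);np.savez('w4.npz',im=im,P=P,d=d)
k=P[(P[...,2]>.106)&(P[...,2]<.116)&(d>0)];k=k[np.hypot(*(k[:,:2]-[.634,-.141]).T)<.03];print(len(k),k.mean(0))
r=k.mean(0)[:2]-[.5727,-.1484];print(np.degrees(np.arctan2(r[1],r[0])),np.hypot(*r))
m=(d>0)&(np.hypot(P[...,0]-.518,P[...,1]+.154)<.04)&(P[...,2]<.052)
v,u=np.nonzero(m);print(u.min(),u.max(),v.min(),v.max(),P[m].mean(0))
E
```

```text
7.8333 [ 0.48064955 -0.21023444  0.23940496] [-9.00315560e+01  1.03299238e-03 -1.63388775e+02] [-28.3  13.2  91.5   0.   75.4  45.1]
284 [ 0.63164065 -0.14162318  0.11100684]
6.558896132283012 0.05932896232430697
263 301 121 169 [ 0.5166465  -0.15044972  0.04313527]
```

View pics/w4.png

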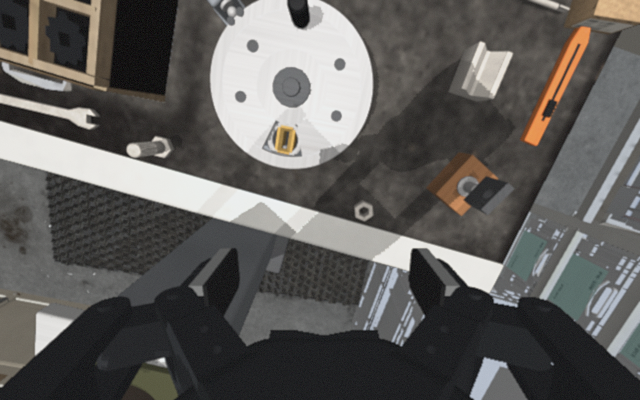

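The window is over the brass plug at about (285,140), and the ball sits at the housing. One close look to get the slot's position and direction.

Call:
drive_tool:
  rows:
    - [[0.0125, 0.0185, -0.03, 0, 0, 0], [0.0125, 0.0185, -0.03, 0, 0, 0], [0.0125, 0.0185, -0.03, 0, 0, 0], [0, 0, -0.01, 0, 0, 0], [0, 0, 0, 0, 0, 0], [0, 0, 0, 0, 0, 0]]

```text
t: 8.38
ee_pos: [0.5203, -0.1538, 0.1387]
eef_rot: [-90.0, -0.1, -163.1]
wrist_force: [0.4, 1.1, 0.1]
opening: 0.998
```

```bash
python3 - <<'E'
from h import *
s=read_state();print(s['t'],s['ee_pos'],s['eef_rot'])
im,d=optics.grab_frame('wrist');T=T_wc('wrist');P=cloud('wrist',d,T);np.savez('w5.npz',im=im,P=P,d=d,T=T)
# orthorectify onto plane z=.05: 0.1 mm/px, x right y up, 80mm
i=optics.camera_info('wrist');n=600;g=.0001
X=.518+(np.arange(n)-n/2)*g;Y=-.1546-(np.arange(n)-n/2)*g
W=np.stack([*np.meshgrid(X,Y),np.full((n,n),.05)],-1);C=(W-T[:3,3])@T[:3,:3]
o=cv2.remap(im,(C[...,0]/C[...,2]*i['fx']+i['cx']).astype(np.float32),(C[...,1]/C[...,2]*i['fy']+i['cy']).astype(np.float32),cv2.INTER_LINEAR)
save('w5.png',o)
hsv=cv2.cvtColor(o,cv2.COLOR_RGB2HSV);br=((hsv[...,1]>110)&(hsv[...,0]>10)&(hsv[...,0]<35)&(hsv[...,2]>60)).astype(np.uint8);save('w5b.png',np.repeat(br[...,None]*255,3,2))
v,u=np.nonzero(br);print('brass mean',X[int(u.mean())],Y[int(v.mean())],br.sum()*g*g*1e6,'mm2')
m=(d>0)&(np.hypot(P[...,0]-.518,P[...,1]+.1546)<.03);print(np.histogram(P[m][:,2],bins=np.arange(0,.08,.005)))
E
```

```text
8.3833 [ 0.52025133 -0.15379137  0.13873077] [-9.00431507e+01 -7.94972703e-02 -1.63114281e+02]
brass mean 0.5173 -0.1536 443.50000000000006 mm2
(array([   0,    0,    5,  117,   16,   18,   49,   25,   55,  199,  960,
        110, 2407,    9,    0]), array([0.   , 0.005, 0.01 , 0.015, 0.02 , 0.025, 0.03 , 0.035, 0.04 ,
       0.045, 0.05 , 0.055, 0.06 , 0.065, 0.07 , 0.075]))
```

View pics/w5.png

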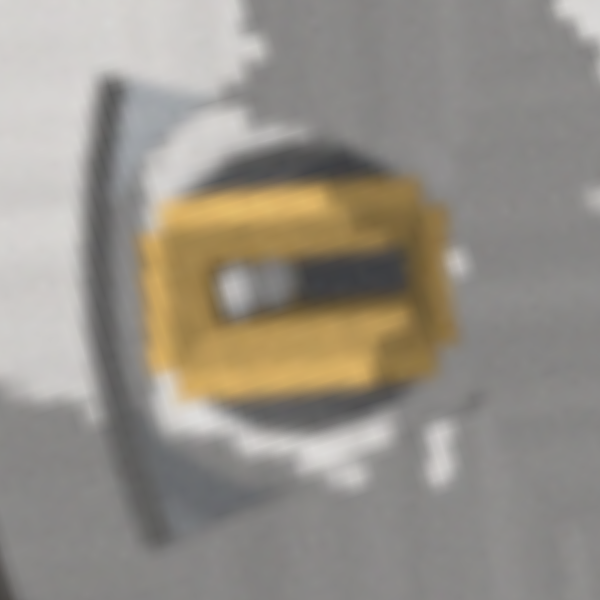

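Slot centre is at about (303,290) in the rectified picture, i.e. world (0.518,-0.1535). Its long side lies at about +5.5°, which agrees with 55 mm from the axis. Now over to the key, turning the tool to yaw -23.7°.

Call:
drive_tool:
  rows:
    - [[0, -0.0113, 0.03, 0, 0, 0.1217], [0, -0.0113, 0.02, 0, 0, 0.1217], [0, -0.0113, 0, 0, 0, 0.1217], [0, -0.0113, 0, 0, 0, 0.1217], [0, -0.0113, 0, 0, 0, 0.1217], [0, -0.0113, 0, 0, 0, 0.1217], [0, -0.0113, 0, 0, 0, 0.1217], [0.002, -0.0113, 0, 0, 0, 0.1217], [0.002, -0.0113, 0, 0, 0, 0.1217], [0.003, -0.0113, 0, 0, 0, 0.1217]]

```text
t: 9.27
ee_pos: [0.5273, -0.2693, 0.1918]
eef_rot: [-89.8, -0.1, -93.2]
wrist_force: [-0.0, -0.0, 0.7]
opening: 1.002
```

Call:
drive_tool:
  rows:
    - [[0, -0.0113, 0, 0, 0, 0.1217], [0, -0.0113, 0, 0, 0, 0.1217], [0, -0.0113, 0, 0, 0, 0.1217], [0, -0.0113, 0, 0, 0, 0.1217], [0, -0.0113, 0, 0, 0, 0.1217], [0, -0.0113, 0, 0, 0, 0.1217], [0, -0.0113, 0, 0, 0, 0.1217], [0, -0.0113, 0, 0, 0, 0.1217], [0, -0.0113, 0, 0, 0, 0.1217], [0, -0.0113, 0, 0, 0, 0.1217]]

```text
t: 10.1
ee_pos: [0.527, -0.3825, 0.1919]
eef_rot: [-90.1, -0.2, -23.5]
wrist_force: [-1.3, -0.4, -0.7]
opening: 1.003
```

Call:
drive_tool:
  rows:
    - [[0, 0, 0, 0, 0, 0], [0, 0, 0, 0, 0, 0], [0, 0, 0, 0, 0, 0]]

```text
t: 10.35
ee_pos: [0.5267, -0.3805, 0.1904]
eef_rot: [-90.0, -0.1, -24.0]
wrist_force: [0.1, -0.3, -0.3]
opening: 1.0
```

```bash
python3 - <<'E'
from h import *
s=read_state();print(s['t'],s['ee_pos'],s['eef_rot'],s['joint_pos'].round(1))
im,d=optics.grab_frame('wrist');T=T_wc('wrist');P=cloud('wrist',d,T);np.savez('w6.npz',im=im,P=P,d=d,T=T);save('w6.png',im)
p=P[d>0]
t=p[(p[:,2]>.095)&(p[:,2]<.106)];t=t[np.hypot(*(t[:,:2]-[.527,-.3814]).T)<.04];print('bowtop',len(t),cv2.minAreaRect(t[:,:2].astype(np.float32)),t.mean(0))
q=p[(p[:,2]>.032)&(p[:,2]<.040)];q=q[np.hypot(*(q[:,:2]-[.525,-.39]).T)<.05];print('stand',len(q),cv2.minAreaRect(q[:,:2].astype(np.float32)))
E
```

```text
10.35 [ 0.52669938 -0.38049896  0.19043759] [-9.00004804e+01 -7.88149361e-02 -2.39858897e+01] [ -39.6   25.2   80.2    0.    74.6 -105.6]
bowtop 507 ((0.5265392065048218, -0.38019102811813354), (0.009957335889339447, 0.036499615758657455), 67.54298400878906) [ 0.52571966 -0.37987547  0.10153941]
stand 1826 ((0.5264623165130615, -0.38018202781677246), (0.04601917043328285, 0.06246321648359299), 67.71858978271484)
```

View pics/w6.png

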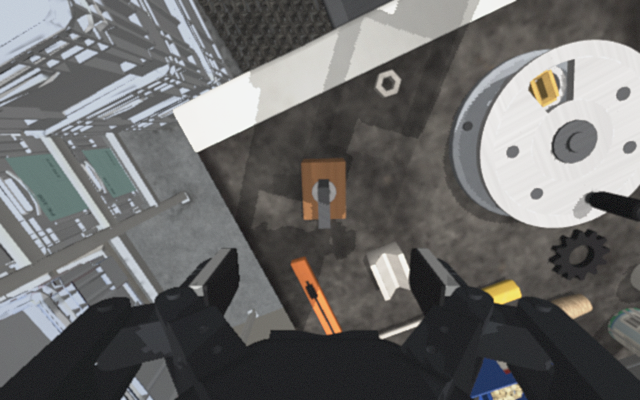

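Call:
drive_tool:
  rows:
    - [[0, 0, -0.03, 0, 0, 0.0275], [0, 0, -0.03, 0, 0, 0], [0, 0, -0.03, 0, 0, 0], [0, 0, -0.02, 0, 0, 0], [0, 0, -0.0115, 0, 0, 0], [0, 0, -0.004, 0, 0, 0], [0, 0, 0, 0, 0, 0], [0, 0, 0, 0, 0, 0]]

```text
t: 11.07
ee_pos: [0.5276, -0.3808, 0.065]
eef_rot: [-90.0, -0.1, -22.2]
wrist_force: [-0.0, 0.3, 0.6]
opening: 0.999
```

Call:
drive_tool:
  rows:
    - [[0, 0, 0, 0, 0, 0], [0, 0, 0, 0, 0, 0], [0, 0, 0, 0, 0, 0], [0, 0, 0, 0, 0, 0], [0, 0, 0, 0, 0, 0], [0, 0, 0, 0, 0, 0], [0, 0, 0, 0, 0, 0], [0, 0, 0, 0, 0, 0]]
  hand: 0
  newtons: 100

```text
t: 11.73
ee_pos: [0.5269, -0.3806, 0.0642]
eef_rot: [-90.0, -0.0, -22.2]
wrist_force: [-1.0, 0.3, 2.2]
opening: 0.102
```

```bash
python3 - <<'E'
from h import *
s=read_state();print(s['t'],s['ee_pos'],s['eef_rot'],s['opening'],s['wrist_force'],s['torque'])
E
```

```text
11.7333 [ 0.52694473 -0.38055051  0.06419153] [-9.00124829e+01 -3.78181490e-02 -2.21904302e+01] 0.10184598470532928 [-1.02043024  0.27852797  2.22825739] [-0.00555664  0.04169466  0.05754105]
```

Call:
drive_tool:
  rows:
    - [[0, 0, 0.01, 0, 0, 0], [0, 0, 0.02, 0, 0, 0], [0, 0, 0.03, 0, 0, 0], [0, 0, 0.03, 0, 0, 0], [0, 0, 0.01, 0, 0, 0], [0, 0, 0, 0, 0, 0]]

```text
t: 12.23
ee_pos: [0.5286, -0.3818, 0.1677]
eef_rot: [-90.1, -0.4, -22.2]
wrist_force: [-0.8, -0.2, -1.6]
opening: 0.1
```

Call:
drive_tool:
  rows:
    - [[-0.0009, 0.0227, 0, 0, 0, 0.0483], [-0.0009, 0.0227, 0, 0, 0, 0.0483], [-0.0009, 0.0227, 0, 0, 0, 0.0483], [-0.0009, 0.0227, 0, 0, 0, 0.0483], [-0.0009, 0.0227, 0, 0, 0, 0.0483], [-0.0009, 0.0227, 0, 0, 0, 0.0483], [-0.0008, 0.0227, 0, 0, 0, 0.0483], [-0.0008, 0.0227, 0, 0, 0, 0.0483], [-0.0008, 0.0227, 0, 0, 0, 0.0483], [-0.0008, 0.0225, 0, 0, 0, 0.0483]]

```text
t: 13.07
ee_pos: [0.5165, -0.1519, 0.1618]
eef_rot: [-89.9, 0.2, 5.6]
wrist_force: [-0.3, -0.3, -0.8]
opening: 0.1
```

Call:
drive_tool:
  rows:
    - [[0, 0, 0, 0, 0, 0], [0, 0, 0, 0, 0, 0], [0, 0, 0, 0, 0, 0], [0, 0, 0, 0, 0, 0]]

```text
t: 13.4
ee_pos: [0.518, -0.1542, 0.1631]
eef_rot: [-90.0, 0.1, 5.4]
wrist_force: [0.4, -0.5, -1.5]
opening: 0.099
```

```bash
python3 - <<'E'
from h import *
s=read_state();print(s['t'],s['ee_pos'],s['eef_rot'],s['opening'],s['wrist_force'],s['joint_pos'].round(1))
im,d=optics.grab_frame('wrist');T=T_wc('wrist');P=cloud('wrist',d,T)
i=optics.camera_info('wrist')
a=cv2.resize(im[120:320,200:440],None,fx=2,fy=2)
n=400;g=.00015
X=.518+(np.arange(n)-n/2)*g;Y=-.1535-(np.arange(n)-n/2)*g
W=np.stack([*np.meshgrid(X,Y),np.full((n,n),.05)],-1);C=(W-T[:3,3])@T[:3,:3]
o=cv2.remap(im,(C[...,0]/C[...,2]*i['fx']+i['cx']).astype(np.float32),(C[...,1]/C[...,2]*i['fy']+i['cy']).astype(np.float32),cv2.INTER_LINEAR)
cv2.drawMarker(o,(200,200),(255,0,0),0,20,1)
save('w7.png',np.hstack([o,a[:400,:400]]))
E
```

```text
13.4 [ 0.51798135 -0.15423544  0.16312092] [-9.00014685e+01  5.15764509e-02  5.42834052e+00] 0.09918527135165225 [ 0.40179121 -0.4915332  -1.48684225] [ -21.    18.4   95.9   -0.    65.7 -116.5]
```

View pics/w7.png

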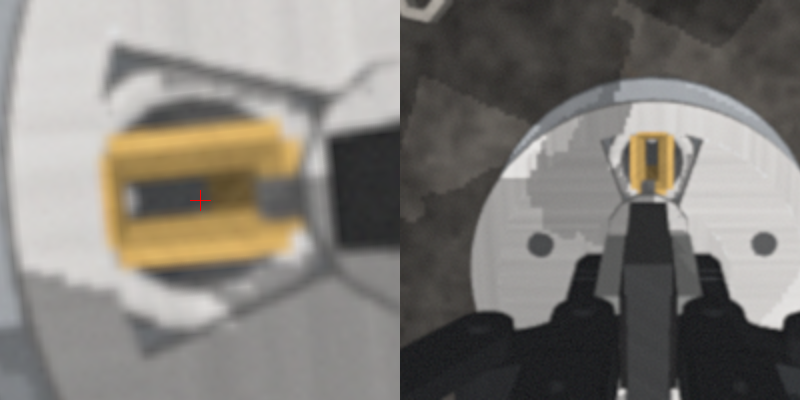

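```bash
python3 - <<'E'
from h import *
i=optics.camera_info('wrist');print(i['cx'],i['cy'],i['fx'])
im,d=optics.grab_frame('wrist');Tt=np.array(i['tool_from_camera']);P=cloud('wrist',d,Tt) # tool coords
s=read_state();print(s['ee_pos'],s['eef_rot'])
hsv=cv2.cvtColor(im,cv2.COLOR_RGB2HSV);br=((hsv[...,1]>110)&(hsv[...,0]>10)&(hsv[...,0]<35)&(hsv[...,2]>60));br[:,:290]=0;br[:,360:]=0;br[:170]=0;br[225:]=0
for v in range(184,222,3):
    u=np.nonzero(br[v])[0]
    if len(u): print(v,u.min(),u.max(),(u.min()+u.max())/2, im[v,u.min()-1:u.max()+2].astype(int).sum(1))
# bow in tool coords
for v in range(222,330,8):
    r=P[v,300:350]; z=d[v,300:350]; m=(z>0)&(z<.16)
    if m.sum()>3: k=np.nonzero(m)[0]+300; print(v,k.min(),k.max(),r[m].mean(0).round(4))
for v in (225,235,245,260,280): print(v,im[v,305:345].astype(int).sum(1))
E
```

```text
323.72365764291163 204.2801765622643 284.7855530954465
[ 0.51815424 -0.1544506   0.16344276] [-9.00036821e+01  1.91683177e-02  5.40344047e+00]
187 319 333 326.0 [460 445 428 431 415 417 424 430 437 425 424 418 429 432 429 432 490]
190 315 336 325.5 [446 459 487 481 440 429 426 411 342 302 354 418 435 396 310 313 350 362
 363 411 485 508 446 398]
193 315 336 325.5 [275 440 510 505 451 424 417 417 356 249 208 200 204 198 221 314 362 372
 364 407 495 519 466 316]
196 315 336 325.5 [253 390 475 493 457 431 416 414 351 253 211 201 197 191 228 305 371 377
 380 420 500 523 462 318]
199 315 336 325.5 [263 395 482 497 459 421 417 414 349 255 208 194 201 195 228 313 361 378
 382 420 495 515 460 335]
202 315 336 325.5 [289 407 488 494 452 428 426 426 354 264 208 207 215 211 226 300 357 365
 370 409 490 514 457 341]
205 315 336 325.5 [290 410 488 501 460 426 420 412 357 275 238 236 221 228 233 313 352 368
 357 403 488 514 471 348]
208 315 336 325.5 [325 399 465 480 447 435 431 424 361 274 244 242 243 240 246 311 370 369
 373 412 488 507 460 335]
211 316 336 326.0 [518 508 498 466 425 374 319 297
[... 818 characters left out ...]
58 536 511
 574 630 645 640]
235 [405 416 417 422 415 421 420 399 279 172 124 134 136 139 138 139 126 133
 132 130 132 134 134 139 144 149 138 127 142 257 402 459 453 453 452 450
 445 438 439 563]
245 [270 271 260 271 270 262 223 160 131 131 132 144 136 141 130 138 139 127
 134 134 131 143 148 140 144 145 129 127 139 139 125 184 250 273 278 281
 271 289 290 299]
260 [266 269 267 268 255 173 131 184 202 210 204 204 202 211 209 197 206 205
 205 208 194 205 195 202 204 197 196 204 200 206 195 141 142 241 272 272
 262 271 268 267]
280 [ 99  84  79 100 105 125 117 134 168 199 201 204 193 197 200 203 195 196
 198 197 202 191 196 197 195 200 198 202 195 186 149 134 114 113 103  89
 103  96  75  93]
```

Call:
drive_tool:
  rows:
    - [[0.0008, 0.0014, -0.01, 0, 0, 0], [0, 0, -0.015, 0, 0, 0], [0, 0, -0.015, 0, 0, 0], [0, 0, -0.005, 0, 0, 0], [0, 0, 0, 0, 0, 0], [0, 0, 0, 0, 0, 0]]

```text
t: 14.0
ee_pos: [0.5188, -0.1523, 0.1184]
eef_rot: [-90.0, 0.0, 5.5]
wrist_force: [-0.6, 0.1, -0.6]
opening: 0.103
```

Call:
drive_tool:
  rows:
    - [[0, 0, -0.004, 0, 0, 0], [0, 0, -0.004, 0, 0, 0], [0, 0, 0, 0, 0, 0], [0, 0, 0, 0, 0, 0]]

```text
t: 14.33
ee_pos: [0.5189, -0.1521, 0.1109]
eef_rot: [-90.0, -0.0, 5.5]
wrist_force: [0.5, -0.7, 0.0]
opening: 0.105
```

Call:
drive_tool:
  rows:
    - [[0, 0, -0.003, 0, 0, 0], [0, 0, -0.003, 0, 0, 0], [0, 0, 0, 0, 0, 0]]

```text
t: 14.58
ee_pos: [0.5186, -0.152, 0.1043]
eef_rot: [-90.0, 0.0, 5.5]
wrist_force: [-0.4, -0.2, -0.9]
opening: 0.105
```

Call:
drive_tool:
  rows:
    - [[0, -0.0006, -0.003, 0, 0, 0], [0, 0, -0.003, 0, 0, 0], [0, 0, 0, 0, 0, 0]]

```text
t: 14.83
ee_pos: [0.5184, -0.1526, 0.0981]
eef_rot: [-90.0, 0.1, 5.5]
wrist_force: [-0.0, -0.5, -0.7]
opening: 0.102
```

Call:
drive_tool:
  rows:
    - [[0, 0, -0.003, 0, 0, 0], [0, 0, -0.003, 0, 0, 0], [0, 0, 0, 0, 0, 0]]

```text
t: 15.08
ee_pos: [0.5188, -0.1528, 0.0924]
eef_rot: [-90.0, 0.0, 5.5]
wrist_force: [0.1, -0.3, -2.1]
opening: 0.103
```

Call:
drive_tool:
  rows:
    - [[0, 0, -0.003, 0, 0, 0], [0, 0, -0.003, 0, 0, 0], [0, 0, 0, 0, 0, 0]]

```text
t: 15.33
ee_pos: [0.5189, -0.1529, 0.0869]
eef_rot: [-90.0, 0.0, 5.5]
wrist_force: [-1.0, -0.3, 1.3]
opening: 0.106
```

Call:
drive_tool:
  rows:
    - [[0, 0, -0.003, 0, 0, 0], [0, 0, -0.003, 0, 0, 0], [0, 0, 0, 0, 0, 0]]

```text
t: 15.58
ee_pos: [0.5189, -0.153, 0.0812]
eef_rot: [-90.0, -0.0, 5.5]
wrist_force: [-2.5, -0.3, 4.6]
opening: 0.103
```

Call:
drive_tool:
  rows:
    - [[0, 0, -0.002, 0, 0, 0], [0, 0, -0.002, 0, 0, 0], [0, 0, 0, 0, 0, 0], [0, 0, 0, 0, 0, 0]]

```text
t: 15.92
ee_pos: [0.519, -0.1531, 0.078]
eef_rot: [-90.1, -0.0, 5.5]
wrist_force: [-3.5, -0.1, 11.0]
opening: 0.104
```

Call:
drive_tool:
  rows:
    - [[0, 0, -0.002, 0, 0, 0], [0, 0, -0.001, 0, 0, 0], [0, 0, 0, 0, 0, 0], [0, 0, 0, 0, 0, 0]]

```text
t: 16.25
ee_pos: [0.5192, -0.1531, 0.0778]
eef_rot: [-90.1, -0.1, 5.5]
wrist_force: [-7.6, 1.5, 32.1]
opening: 0.105
```

Call:
drive_tool:
  rows:
    - [[-0.0005, 0, 0.001, 0, 0, 0], [0, 0, 0, 0, 0, 0], [0, 0, 0, 0, 0, 0]]

```text
t: 16.5
ee_pos: [0.5191, -0.1531, 0.0779]
eef_rot: [-90.1, -0.1, 5.5]
wrist_force: [-5.8, 1.8, 24.3]
opening: 0.11
```

Call:
drive_tool:
  rows:
    - [[0, 0, 0, 0, 0, -0.1], [0, 0, 0, 0, 0, -0.1], [0, 0, 0, 0, 0, -0.1], [0, 0, 0, 0, 0, -0.1], [0, 0, 0, 0, 0, -0.1], [0, 0, 0, 0, 0, -0.1], [0, 0, 0, 0, 0, -0.1], [0, 0, 0, 0, 0, -0.1], [0, 0, 0, 0, 0, 0], [0, 0, 0, 0, 0, 0]]

```text
t: 17.33
ee_pos: [0.5184, -0.1537, 0.0779]
eef_rot: [-90.0, -0.1, -40.3]
wrist_force: [-8.2, -0.7, 25.4]
opening: 0.104
```

```bash
python3 - <<'E'
from h import *
s=read_state();print(s['t'],s['ee_pos'],s['eef_rot'],s['opening'],s['wrist_force'],s['torque'],s['joint_pos'].round(1))
E
```

```text
17.3333 [ 0.51842014 -0.15365282  0.07789133] [-90.04750718  -0.14036767 -40.32044002] 0.10383029312644153 [-8.17966001 -0.71883885 25.38453912] [-0.09248887  1.53684861  0.0533679 ] [-2.090e+01  2.420e+01  1.017e+02 -1.000e-01  5.400e+01 -7.050e+01]
```

Turning smoothly. On to the stop.

Call:
drive_tool:
  rows:
    - [[-0.0003, 0, 0.0005, 0, 0, -0.1], [0, 0, 0, 0, 0, -0.1], [0, 0, 0, 0, 0, -0.1], [0, 0, 0, 0, 0, -0.1], [0, 0, 0, 0, 0, -0.1], [0, 0, 0, 0, 0, -0.1], [0, 0, 0, 0, 0, -0.1], [0, 0, 0, 0, 0, 0], [0, 0, 0, 0, 0, 0]]

```text
t: 18.08
ee_pos: [0.5177, -0.1536, 0.0779]
eef_rot: [-90.0, -0.1, -80.4]
wrist_force: [-7.6, -0.6, 22.1]
opening: 0.101
```

Call:
drive_tool:
  rows:
    - [[0, 0, 0, 0, 0, -0.05], [0, 0, 0, 0, 0, -0.05], [0, 0, 0, 0, 0, -0.05], [0, 0, 0, 0, 0, 0], [0, 0, 0, 0, 0, 0], [0, 0, 0, 0, 0, 0]]

```text
t: 18.58
ee_pos: [0.5182, -0.1535, 0.0779]
eef_rot: [-89.9, -0.1, -89.0]
wrist_force: [-7.1, 0.1, 20.9]
opening: 0.101
```

```bash
python3 - <<'E'
from h import *
s=read_state();print(s['t'],s['ee_pos'],s['eef_rot'],s['opening'],s['wrist_force'],s['torque'],s['joint_pos'].round(1))
im,d=optics.grab_frame('wrist');save('w8.png',np.hstack([im[100:400,180:480]]));im2,d2=optics.grab_frame('side');save('s8.png',np.hstack([cv2.resize(im[100:400,180:480],(400,400)),cv2.resize(im2[150:290,220:360],(400,400))]))
E
```

```text
18.5833 [ 0.51815234 -0.15352694  0.07794407] [-89.93273377  -0.11602948 -88.99839329] 0.10135732807716906 [-7.08228471  0.11685012 20.8835833 ] [-0.16506219  1.33450342  0.14838221] [-2.090e+01  2.420e+01  1.017e+02 -1.000e-01  5.400e+01 -2.190e+01]
```

View pics/s8.png

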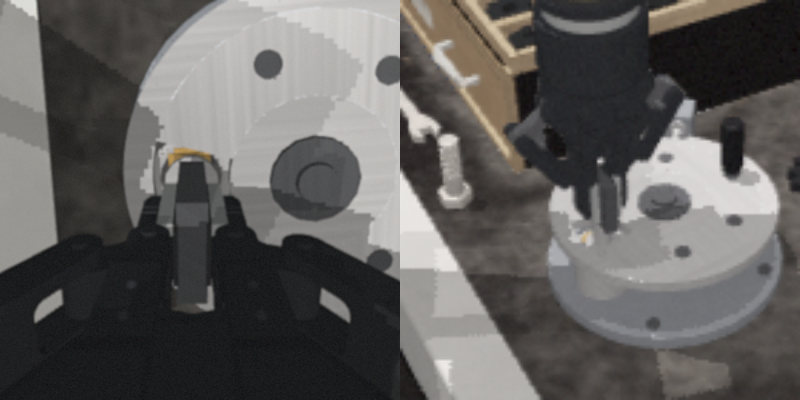

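The bow is still square between the pads (left view, 192,200) and the brass plug end is showing. I'll turn a little further to feel the stop.

Call:
drive_tool:
  rows:
    - [[0, 0, 0, 0, 0, -0.04], [0, 0, 0, 0, 0, -0.03], [0, 0, 0, 0, 0, 0], [0, 0, 0, 0, 0, 0], [0, 0, 0, 0, 0, 0], [0, 0, 0, 0, 0, 0]]

```text
t: 19.18
ee_pos: [0.5181, -0.1535, 0.0779]
eef_rot: [-89.9, -0.1, -93.0]
wrist_force: [-6.4, -0.1, 20.4]
opening: 0.106
```

```bash
python3 - <<'E'
from h import *
s=read_state();print(s['t'],s['ee_pos'],s['eef_rot'],s['opening'],s['wrist_force'],s['torque'])
im,d=optics.grab_frame('wrist');P=cloud('wrist',d)
k=P[(P[...,2]>.105)&(P[...,2]<.117)&(d>0)];k=k[np.hypot(*(k[:,:2]-[.634,-.142]).T)<.03];print('knob',len(k),k.mean(0) if len(k) else '')
im,d=optics.grab_frame('side');P=cloud('side',d)
k=P[(P[...,2]>.105)&(P[...,2]<.116)&(d>0)];k=k[np.hypot(*(k[:,:2]-[.634,-.142]).T)<.02];print('knob side',len(k),k.mean(0), np.degrees(np.arctan2(k.mean(0)[1]+.1484,k.mean(0)[0]-.5727)))
E
```

```text
19.1833 [ 0.51811866 -0.15353571  0.0779318 ] [-89.93347357  -0.11313918 -92.99688648] 0.10561086212024016 [-6.4271225  -0.1200535  20.43434221] [-0.21901576  1.4239213   0.20714429]
knob 1651 [ 0.63110218 -0.1393597   0.11033453]
knob side 43 [ 0.63324841 -0.14423609  0.10904442] 3.934028666205317
```

```bash
python3 - <<'E'
from h import *
im,d=optics.grab_frame('wrist');i=optics.camera_info('wrist');s=cv2.imread('pics/w4.png')
b,_=optics.grab_frame('scene')
cv2.imwrite('pics/c.png',np.hstack([cv2.resize(s[0:60,190:270],(400,300),interpolation=cv2.INTER_CUBIC),cv2.resize(b[170:260,280:400,::-1],(400,300),interpolation=cv2.INTER_CUBIC)]))
E
```

```text
(no output)
```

View pics/c.png

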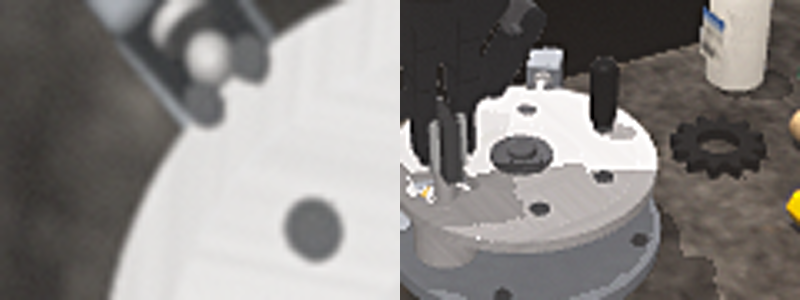

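The ball (210,55) sits between the two studs (205,105 and 250,60), so the plate is in its detent. Handing in.

```bash
python3 -c "
from plant import *
s=read_state();print(s['t'],s['ee_pos'],s['torque'],s['opening']);print(arm.job_done())"
```

```text
19.3833 [ 0.5181096  -0.15352763  0.07793602] [-0.10196807  1.3815026   0.20376487] 0.10657169037096184
the job is handed in; nothing more can be done
None
```

I handed the job in at 19.4 s of the 64 s allowed, with the hand still gripping the turned key. I couldn't read the plate and lock joint angles directly, and the hand-in gave no verdict.

- **Plate:** I turned it by the crank knob until it clicked past the first stud. A picture taken after I let go shows the ball between the two studs. Two later readings of the knob angle, 6.6° and 3.9°, differ by about 2.7° because only part of the knob's top showed. The slot lies at about 5.5°.
- **Key home:** it met a hard stop at TCP height 0.0779 m, which is the expected depth. I pushed to 32 N and then eased off to about 20 N, still pressing down.
- **Lock turned:** the hand turned about 1.72 rad clockwise. The wrist reads a steady 0.20 N·m, which matches holding the return spring. With 0.1 rad of play in the slot, the plug should be at or near its 1.62 rad stop. I did not feel a separate jump in torque at the stop.
- **Grip and bystanders:** I set the grip to 100 N. The measured opening matches the 10 mm bow, and the bow was square between the pads in the last close picture. The arm did not touch any bystander that I could see, but I did not re-measure their positions at the end.
- **Disagreement:** the force needed to pass the stud read more than 16 N at the wrist, against the 5 to 8 N stated for the knob.

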